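# Weigh the tray on the lever jack

### The arm

A 6-joint arm with a two-finger parallel gripper is mounted at the origin on a cart in front of the work surface, level with it; the furniture and walls round the work are solid. World frame = base frame: x ahead of the robot, y to its left, z up, the work surface at z = 0. Lengths are in m, angles in rad, forces in N, time in s.
With the tool pointing down it reaches from about 0.35 to 0.775 m from the base axis. Payload 5.5 kg.
Tool frame: the origin (TCP) lies at the very end of the fingers, on their centre line; the grasp point (between the pads) lies 19 mm behind it (env.grasp_offset is the distance from the TCP to the grasp point, in m); z points along the fingers, x is the direction in which the jaws open and shut, and the axes are right-handed (so a half turn about z gives the same grasp; the last joint's range is limited). The gripper opens to 85 mm and grips with 20 to 120 N. Pads are 22 mm wide; open, the fingers measure 114 mm over their backs; the gripper's body (76 mm by 85 mm) begins 54 mm behind the grasp point. The pads swing forward as they close: fully open they stand 13 mm farther back than shut.
Start: joints at [-1.349, 0.313, 0.046, 1.304, 0, 1.431], TCP at [0.204, -0.538, 0.231] pointing down, gripper open.
Joint ranges: [-2.76, 2.76], [-0.86, 1.69], [-1.03, 1.26], [-2.2, 2.34], [-1.47, 1.5], [-3.14, 3.14]. Speed limits (rad/s): [2.57, 2.57, 3.14, 3.14, 3.14, 3.14].

### API

Orientations are given as a unit quaternion [w, x, y, z].
In Python, from workcell import status, viewer, env gives the robot as it stands.
- The arm moves only by the tool carry_out, never from a script. Its argument "plan" is a list of rows, each an object of numbers: "x", "y", "z": the shift along the tool's x, y, z in m; "ax", "ay", "az": the turn, a rotation vector about the tool's x, y, z in rad; "hand": the opening, from 0 (shut) to 1 (fully open). In form: [{"x": .., "y": .., "z": .., "ax": .., "ay": .., "az": .., "hand": ..}, ...]. A call has 1 to 12 rows; each row is the pose to reach, as a shift and turn from the pose measured when the call began, along the tool's axes at that moment; what a row does not reach only later rows make up. A row lasts 1/12 s, in which the tool goes at most 41.7 mm and 7.16 degrees, less where a joint would pass 70% of its speed; a pose out of reach is approached as far as the arm can. A call with a gripper value outside its range is refused whole. The fingers move at their own pace and stop on an object; "squeeze" is the grip in N (left out, the last holds). Time passes only in rows, so rows that repeat a pose let the fingers close. It gives the time, the measured TCP pose, the force and the opening at its end, in the units of the state.
- status.get_state(): the state, without advancing time (a new reading comes with each control period).
- viewer.read_camera(name): name is "scene" or "top"; returns the picture (384x512x3 uint8, red, green, blue); there is no depth.
- viewer.camera_model(name): a dict with "vfov" (degrees; the focal length in pixels is half the picture's height over the tangent of half this angle, whatever the lens; pixels are square), "cx", "cy" (the principal point, pixels), "T" (4x4, takes a point from camera to world coordinates). Camera axes: x right, y down, z forward; pixel columns grow to the right and rows downward; lengths in m; the calibration is good to about 2 mm. A picture is of the moment at which its call begins. camera_model takes no time and is no camera call.
- env.hand_in(): hands the job in, once; it reports no verdict.
The state is a dict: "clock": time; "joint_pos": joint angles; "qvel": joint speeds; "tau": joint torques, N m; "tcp_pos": TCP position; "orientation": TCP orientation; "wrist_force": force on the tool from outside, world axes, zero at the start; "ft_torque": the same for the moment, N m; "finger_gap": finger opening in m.
Only numpy, scipy, OpenCV 4.12 (cv2) and the standard library are available. Lean on these libraries where they do the work, as an engineer would, in place of code of your own. Each camera call takes 0.05 s, during which the arm holds its last target.

### The job

Weigh the front of the hinged equipment tray: on the readout box press the round key (wakes it) and then the long bar key (sets it to zero), leaving the square key between them alone. Then set the jack flat on the bench with its saddle centred under the lift pad of the tray's ring-marked lug and let go of it, pump its lever once (all the way down and back all the way up, as a trial lift), and push the lever all the way down again; the program finishes while holding the lever down, the tray carried by the saddle alone. Do not disturb the loose things lying round about.

Things in the scene. Friction and masses are not known exactly. Their poses are not given: they have to be found in the camera images.
- round_key_top (a point): Centre of the top face of the round key (diameter 26 mm), left-hand (+y) key on the fixed grey readout box (130 x 190 x 40 mm high; its black display strip lies on the side away from the robot, x axis pointing to it). Three pale keys stand in a row along the box's y axis, 58 mm apart; their tops are 52 mm above the bench. z axis up.
- bar_key_top (a point): Centre of the top face of the bar key (46 x 14 mm, long along the box's x axis), right-hand (-y) key of the row.
- round_key (a joint): Travel of the round key, m: 0 up, 0.005 fully pressed; spring, 1.5 N to start and 4 N fully down. A press counts from about 0.0035.
- bar_key (a joint): Travel of the bar key, m, same as the round key.
- square_key (a joint): Travel of the square key (24 x 24 mm) in the middle of the row, m, same spring; not to be pressed.
- jack: The loose low grey lever jack, 0.7 to 1 kg, base plate 300 x 80 x 14 mm. Origin under the base centre, on the bench (z = 0) when it stands; x axis runs along the jack from the lever end to the saddle end, z up. Saddle axis at x = +115 mm, grip rib at x = +30 mm, lever pivot at x = -20 mm and 60 mm high, lever pointing to -x.
- jack_grip (a point): Grasp point of the jack, 85 mm above its underside, in the upright dark grip rib: 16 mm thick across the jack (y), 50 mm long (x), its top 106 mm above the underside; the body below it reaches 50 mm. Axes as jack.
- saddle_top (a point): Centre of the top face of the jack's round saddle (diameter 36 mm): 115 mm ahead (+x) of the jack's origin, 52 mm above its underside with the lever up, 82 mm with the lever fully down. Axes as jack.
- lever_pad (a point): Centre of the upper face of the flat black rubber pad (46 long x 60 wide x 10 mm thick) at the lever's end, 125 mm from the pivot. With the lever up it is 116 mm above the bench, 132 mm behind (-x) the jack's origin, its face sloping down 0.42 rad towards the pivot; fully down 43 mm above the bench and 144 mm behind the origin, sloping 0.18 rad the other way. The point's axes are those of the jack at lever value 0 and turn with the lever.
- pump_lever (a joint): Lever angle, rad: 0 up, 0.6 fully down (stop). It rises by its own spring when released. The saddle rises 50 mm per rad with it and sinks with it. Pushing takes 3 to 5 N at the pad unloaded, up to about 9 N with the tray on the saddle.
- rack: Fixed dark steel rack, 195 x 270 mm, carrying the aluminium tray (200 x 220 mm, with a transformer and a motor on it). Its origin lies on the bench straight below the lift point; x axis points from the lugs back to the hinge, y to the left along the tray's front edge. The rack's feet and front rests begin 63 mm behind (+x) the origin, the tray's edge 41 mm behind it; the tray's middle line is at y = -65 mm.
- lift_point (a point): Centre of the underside of the round steel lift pad (diameter 28 mm) under the marked lug, 66 mm above the bench with the tray down. The lug (44 mm wide, 8 mm thick, its top 80 mm above the bench) sticks out to -x from the tray's front edge at the left, ends 24.5 mm in front of this point and has a raised ring on its top over the pad; the plain narrower lug 130 mm to its right is not a lift point. Axes as rack while the tray is down.
- capacitor: Loose blue can, 35 mm across, 60 mm high; origin under its centre. Leave alone.
- screw_tin: Loose round tin of screws, 70 mm across, 23 mm high; origin under its centre. Leave alone.
There are look-alikes about, which are no part of the job. Of the things that look like the part that bears round_key_top, the larger one is meant.

How it is judged:
By the outcome, as a careful person would: the job done as asked, in the order asked, and still so for the second after the job is handed in, while the arm keeps its last pose, push and grip.
It also fails if it takes over 67 s, if anything falls off the work surface, if the arm or the gripper's body presses on something with over 40 N, if the wrist force passes 120 N, or if a joint passes its speed limit or range.

## Working session

There is one attempt and no reset: what is moved stays moved. The work goes in short steps, Python scripts to look and compute and a tool call to move; the robot and the scene stay as the last step left them, time stands still between calls to the robot, and variables do not carry over. Pictures are saved under pics/ and viewed, and the job is handed in when it is done.

Besides the shell and the picture viewer there is one more tool, called after ">>>" as name(argument=value, ...), one argument or row to a line, values as JSON. carry_out: Moves the arm, as the interface text tells. Its arguments: {"type":"object","properties":{"plan":{"type":"array"},"squeeze":{"type":"number"}},"required":["plan"]}

```bash
mkdir -p pics; ls
python3 - <<'E'
from workcell import status, viewer, env
import cv2
s=status.get_state(); print(s); print(env.grasp_offset)
for n in ("scene","top"):
    cv2.imwrite(f"pics/{n}0.png",cv2.resize(viewer.read_camera(n)[:,:,::-1],None,fx=1.5,fy=1.5,interpolation=cv2.INTER_CUBIC))
    print(n,viewer.camera_model(n))
E
```

```text
pics
{'clock': 0.0, 'joint_pos': array([-1.34858396e+00,  3.14000121e-01,  4.49815915e-02,  1.30359410e+00,
        1.36011895e-05,  1.43120336e+00]), 'qvel': array([ 0.00115317, -0.00021173,  0.00245892,  0.00125116,  0.00292663,
        0.0005741 ]), 'tau': array([-3.96987452e-04, -4.80627823e+01,  2.98533565e+01,  1.93442818e-02,
       -2.20250959e-04, -1.72934499e-06]), 'tcp_pos': array([ 0.20341477, -0.53727563,  0.2304101 ]), 'orientation': array([-6.20096102e-04,  8.22788595e-01, -5.68346817e-01, -6.63526655e-04]), 'wrist_force': array([-1.11886516, -0.41507534, -0.02060414]), 'ft_torque': array([-0.02651475, -0.00044333,  0.00745938]), 'finger_gap': 0.0854934989125498}
0.0187
scene {'vfov': 44.61930318821395, 'cx': 248.8357876715352, 'cy': 194.14768008431477, 'T': array([[-0.42251269, -0.61771697,  0.66325619, -0.42772561],
       [-0.9063045 ,  0.29581879, -0.3018334 ,  0.45298024],
       [-0.00975603, -0.72864051, -0.68482686,  1.15137353],
       [ 0.        ,  0.        ,  0.        ,  1.        ]])}
top {'vfov': 54.21107845301744, 'cx': 254.70799525194545, 'cy': 190.75303545027143, 'T': array([[-0.02911399, -0.98063066,  0.19369019,  0.27400416],
       [-0.9995404 ,  0.03019882,  0.00264999, -0.00754905],
       [-0.00844788, -0.19352401, -0.98105917,  1.58076139],
       [ 0.        ,  0.        ,  0.        ,  1.        ]])}
```

View pics/scene0.png

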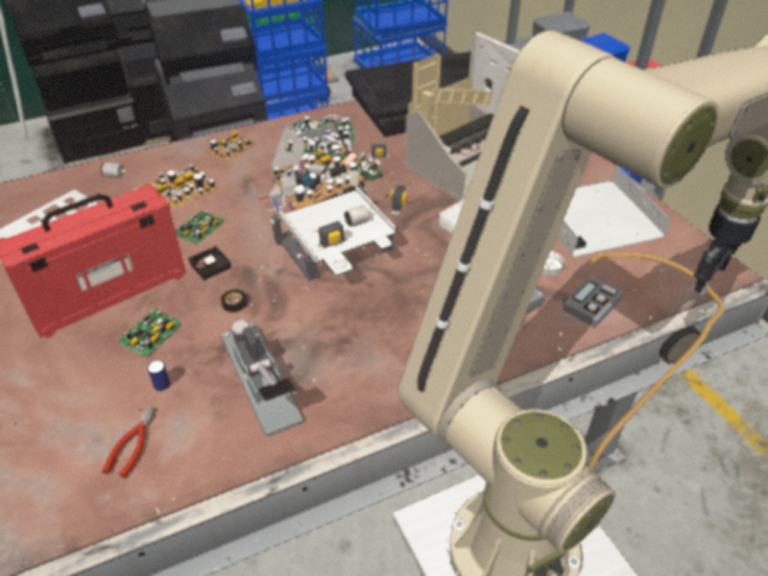

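View pics/top0.png

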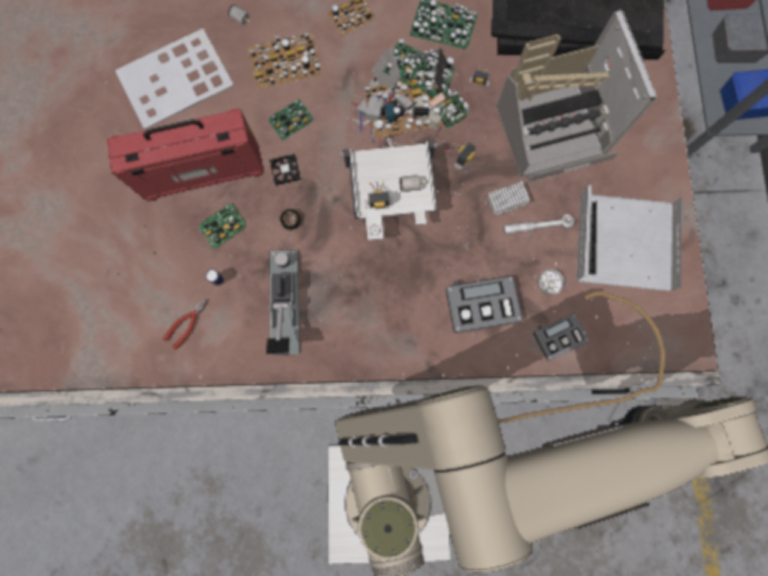

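```bash
cat > h.py <<'E'
from workcell import status, viewer, env
import cv2, numpy as np
def cam(n):
    m=viewer.camera_model(n); f=192/np.tan(np.radians(m['vfov']/2)); return m,f
def p2w(n,u,v,z):
    m,f=cam(n); T=m['T']; d=T[:3,:3]@np.array([(u-m['cx'])/f,(v-m['cy'])/f,1]); o=T[:3,3]
    return o+d*(z-o[2])/d[2]
def w2p(n,p):
    m,f=cam(n); T=m['T']; c=T[:3,:3].T@(np.array(p)-T[:3,3]); return np.array([m['cx']+f*c[0]/c[2],m['cy']+f*c[1]/c[2]])
def crop(n,u0,v0,u1,v1,k,name,img=None):
    if img is None: img=viewer.read_camera(n)[:,:,::-1]
    c=cv2.resize(img[v0:v1,u0:u1],None,fx=k,fy=k,interpolation=cv2.INTER_CUBIC)
    for u in range((u0+9)//10*10,u1,10):
        cv2.line(c,(int((u-u0+.5)*k),0),(int((u-u0+.5)*k),6 if u%50 else 14),(0,255,255),1)
        if u%20==0: cv2.putText(c,str(u),(int((u-u0+.5)*k)-10,22),0,.4,(0,255,255),1)
    for v in range((v0+9)//10*10,v1,10):
        cv2.line(c,(0,int((v-v0+.5)*k)),(6,int((v-v0+.5)*k)),(0,255,255),1)
        if v%20==0: cv2.putText(c,str(v),(8,int((v-v0+.5)*k)+4),0,.4,(0,255,255),1)
    cv2.imwrite(f"pics/{name}.png",c);
E
python3 - <<'E'
from h import *
img=viewer.read_camera("top")[:,:,::-1].copy(); cv2.imwrite("pics/top_raw0.png",img)
crop("top",290,175,400,245,7,"box",img)
crop("top",165,155,245,245,6,"jack",img)
crop("top",220,85,310,170,7,"tray",img)
s=viewer.read_camera("scene")[:,:,::-1].copy(); cv2.imwrite("pics/scene_raw0.png",s)
crop("scene",140,200,220,300,6,"jacks",s)
crop("scene",170,120,275,190,7,"trays",s)
for n in("top","scene"):print(w2p(n,status.get_state()['tcp_pos']), w2p(n,[0,0,0]))
E
```

```text
[410.31041556 280.84015993] [258.16061869 334.7199596 ]
[470.97549871 189.96230248] [342.13713232 364.73430158]
```

View pics/box.png

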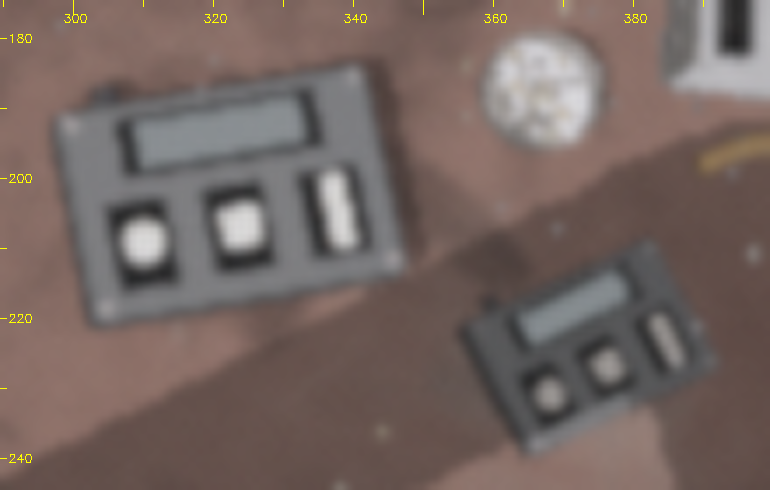

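View pics/jack.png

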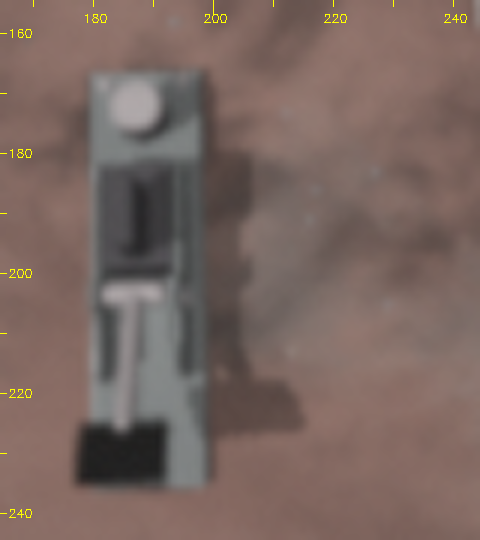

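View pics/tray.png

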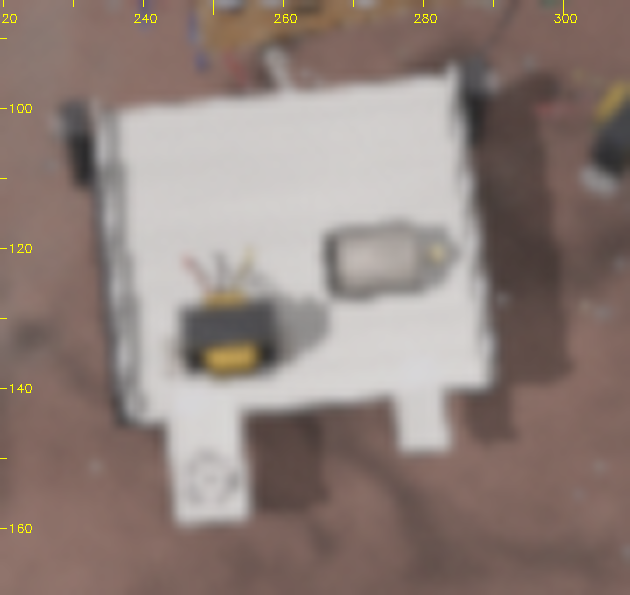

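View pics/jacks.png

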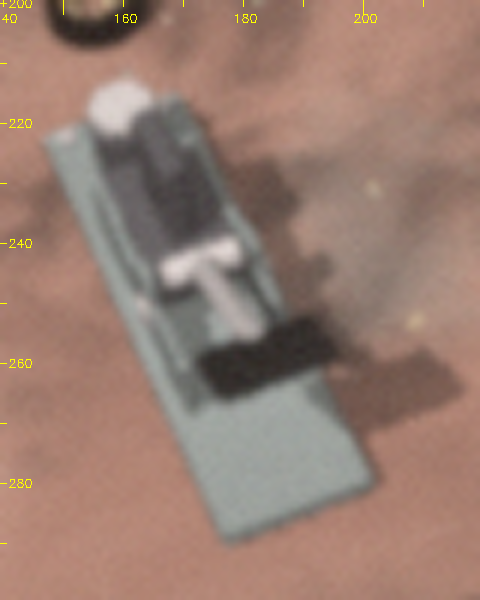

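View pics/trays.png

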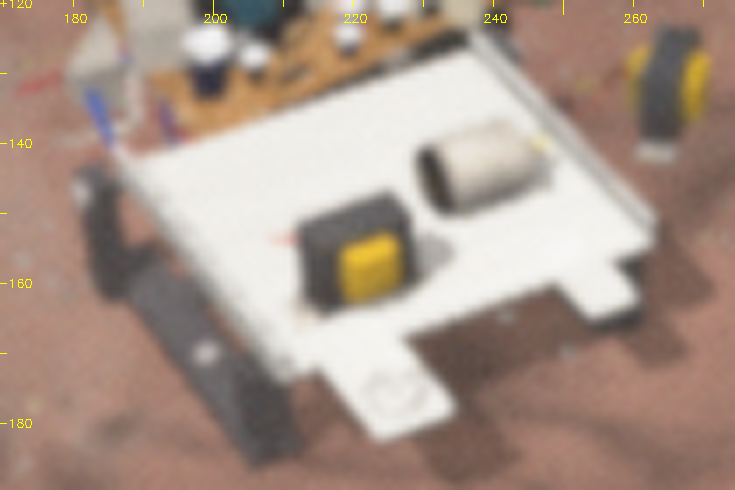

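Run:
```python
from h import *
def P(l,n,u,v,z): print(l,n,p2w(n,u,v,z).round(4))
P("round","top",309.9,209.1,.052);P("sq","top",323.8,206.8,.052);P("bar","top",337.9,204.5,.052)
for l,X,Y in(("tl",58,118),("tr",365,68),("br",405,268),("bl",95,324)): P("box"+l,"top",290+X/7-.5,175+Y/7-.5,.04)
P("saddle","top",187,172.5,.052);P("saddle","scene",159.5,217.3,.052)
for l,X,Y in(("tl",91,72),("tr",205,72),("br",209,486)): P("base"+l,"top",165+X/6-.5,155+Y/6-.5,.014)
for l,X,Y in(("fl",45,137),("fr",180,97),("br",374,483),("bl",228,540)): P("base"+l,"scene",140+X/6-.5,200+Y/6-.5,.014)
P("pad","top",165+123/6-.5,155+455/6-.5,.116);P("pad","scene",140+268/6-.5,200+358/6-.5,.116)
P("ribtop","top",165+139/6-.5,155+214/6-.5,.106)
P("ring","top",249.5,152.9,.08);P("ring","scene",225.9,175.5,.08)
for l,X,Y in(("lugl",178,523),("lugr",248,519),("lug base r",240,410),("tray fl",125,425),("tray fr",492,388)): P(l,"top",220+X/7-.5,85+Y/7-.5,.08)
P("cap","top",143,184.5,.06);P("tin","top",194,145,.02); P("tin2","top",367.5,187.5,.023)
```

```text
round top [ 0.492  -0.2279  0.052 ]
sq top [ 0.4998 -0.2855  0.052 ]
bar top [ 0.5076 -0.3441  0.052 ]
boxtl top [ 0.5701 -0.1834  0.04  ]
boxtr top [ 0.5949 -0.3685  0.04  ]
boxbr top [ 0.4737 -0.3832  0.04  ]
boxbl top [ 0.4461 -0.1988  0.04  ]
saddle top [0.6627 0.2786 0.052 ]
saddle scene [0.663  0.2784 0.052 ]
basetl top [0.7001 0.3176 0.014 ]
basetr top [0.6975 0.2355 0.014 ]
basebr top [0.4006 0.2327 0.014 ]
basefl scene [0.6962 0.3172 0.014 ]
basefr scene [0.6935 0.2394 0.014 ]
basebr scene [0.3964 0.2352 0.014 ]
basebl scene [0.3951 0.3116 0.014 ]
pad top [0.4141 0.2731 0.116 ]
pad scene [0.4112 0.2742 0.116 ]
ribtop top [0.5758 0.2654 0.106 ]
ring top [0.7315 0.0135 0.08  ]
ring scene [0.7307 0.0129 0.08  ]
lugl top [0.7048 0.0332 0.08  ]
lugr top [ 0.706  -0.0084  0.08  ]
lug base r top [ 0.7736 -0.0056  0.08  ]
tray fl top [0.7665 0.0633 0.08  ]
tray fr top [ 0.7826 -0.1566  0.08  ]
cap top [0.615  0.4599 0.06  ]
tin top [0.7931 0.2548 0.02  ]
tin2 top [ 0.5809 -0.4806  0.023 ]
```

```bash
cat >> h.py <<'E'
from scipy.spatial.transform import Rotation as R
def Rcur(s): q=s['orientation']; return R.from_quat([q[1],q[2],q[3],q[0]])
def go(p,yaw):
    """desired tcp pos, yaw of tool x (pointing down)"""
    s=status.get_state(); Rc=Rcur(s)
    x=np.array([np.cos(yaw),np.sin(yaw),0]); z=np.array([0,0,-1.]); y=np.cross(z,x)
    Rd=R.from_matrix(np.c_[x,y,z])
    d=Rc.inv().apply(np.array(p)-s['tcp_pos']); r=(Rc.inv()*Rd).as_rotvec()
    print("shift",d.round(4),"turn",r.round(4),"t",round(s['clock'],2),"tcp",s['tcp_pos'].round(4),"F",s['wrist_force'].round(1),"gap",round(s['finger_gap'],4),"q",s['joint_pos'].round(2))
E
python3 - <<'E'
from h import *
go([.4922,-.2277,.09],0.133)
# wireframe overlays
img=cv2.imread("pics/top_raw0.png");sc=cv2.imread("pics/scene_raw0.png")
def ov(n,im,u0,v0,u1,v1,k,name,segs):
    c=cv2.resize(im[v0:v1,u0:u1],None,fx=k,fy=k,interpolation=cv2.INTER_CUBIC)
    for s in segs:
        q=[((w2p(n,p)-[u0,v0]+.5)*k).astype(int).tolist() for p in s]
        cv2.polylines(c,[np.array(q)],False,(0,0,255),1)
    cv2.imwrite(f"pics/{name}.png",c)
def fr(o,yaw): 
    c,s=np.cos(yaw),np.sin(yaw)
    return lambda x,y,z:[o[0]+c*x-s*y,o[1]+s*x+c*y,z]
def rect(f,x0,x1,y0,y1,z): return [f(x0,y0,z),f(x1,y0,z),f(x1,y1,z),f(x0,y1,z),f(x0,y0,z)]
def circ(f,x,y,r,z): return [f(x+r*np.cos(t),y+r*np.sin(t),z) for t in np.linspace(0,2*np.pi,25)]
J=fr((.5477,.2767),.015); js=[rect(J,-.15,.15,-.04,.04,.014),circ(J,.115,0,.018,.052),rect(J,.005,.055,-.008,.008,.106)]
K=fr((.731,.0132),.06); ts=[rect(K,-.0245,.041,-.022,.022,.08),circ(K,0,0,.014,.08),rect(K,.041,.241,-.175,.045,.08)]
ov("top",img,165,155,245,245,6,"oj",js);ov("scene",sc,140,200,220,300,6,"ojs",js)
ov("top",img,220,85,310,170,7,"ot",ts);ov("scene",sc,170,120,275,190,7,"ots",ts)
a=[cv2.imread(f"pics/{x}.png") for x in("oj","ojs","ot","ots")]
def pad(i): return cv2.copyMakeBorder(i,0,600-i.shape[0],0,0,cv2.BORDER_CONSTANT)
cv2.imwrite("pics/ojj.png",np.hstack([pad(a[0])[:, :390],pad(a[1])[:,:400]]))
E
```

```text
shift [-0.1874 -0.3797  0.141 ] turn [-9.000e-04  8.000e-04 -1.342e+00] t 0.2 tcp [ 0.2034 -0.5375  0.2307] F [-0.4 -0.4  0.4] gap 0.0852 q [-1.35  0.31  0.05  1.3   0.    1.43]
```

View pics/ojj.png

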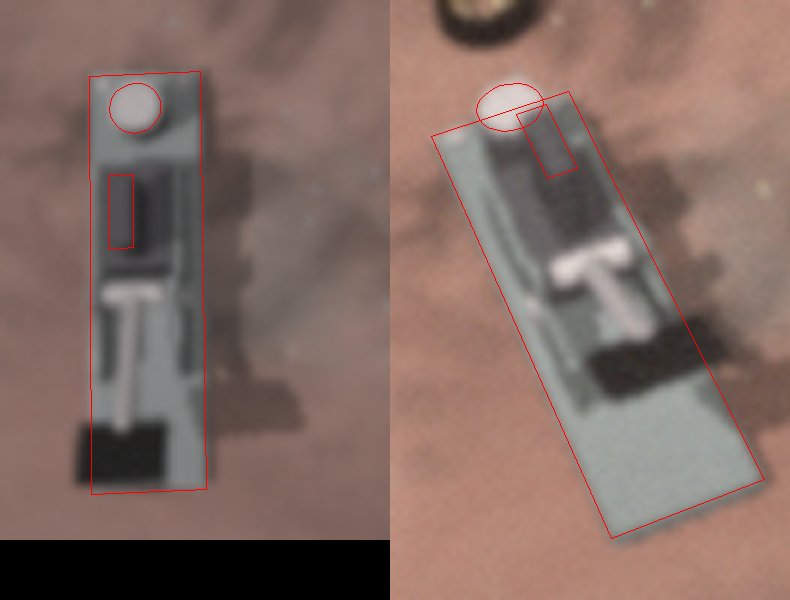

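View pics/ot.png

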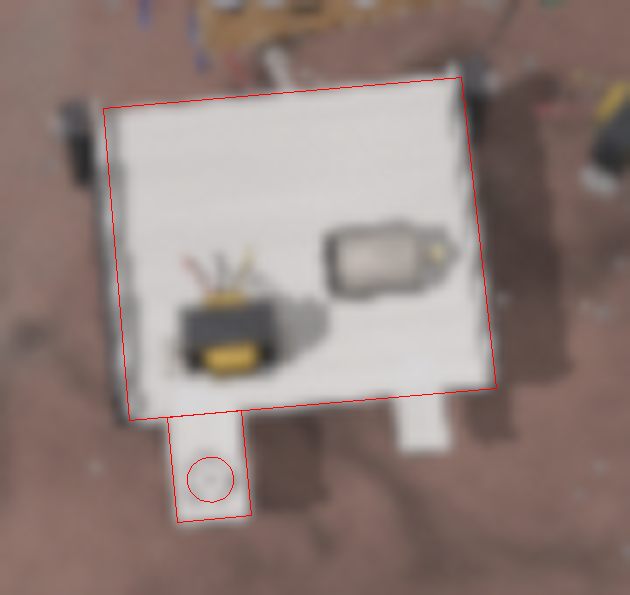

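View pics/ots.png

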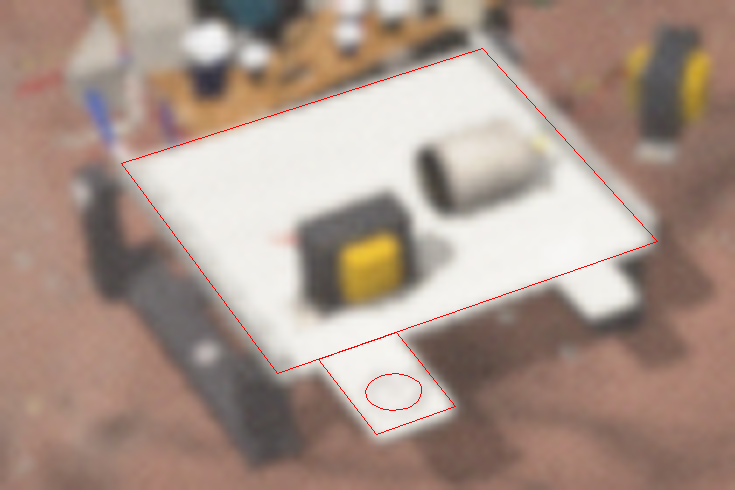

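>>> carry_out(
  plan=[
    {"x":-0.187,"y":-0.38,"z":0.12,"az":-1.342,"hand":0},
    {"x":-0.187,"y":-0.38,"z":0.12,"az":-1.342,"hand":0},
    {"x":-0.187,"y":-0.38,"z":0.12,"az":-1.342,"hand":0},
    {"x":-0.187,"y":-0.38,"z":0.12,"az":-1.342,"hand":0},
    {"x":-0.187,"y":-0.38,"z":0.12,"az":-1.342,"hand":0},
    {"x":-0.187,"y":-0.38,"z":0.12,"az":-1.342,"hand":0},
    {"x":-0.187,"y":-0.38,"z":0.12,"az":-1.342,"hand":0},
    {"x":-0.187,"y":-0.38,"z":0.12,"az":-1.342,"hand":0},
    {"x":-0.187,"y":-0.38,"z":0.12,"az":-1.342,"hand":0},
    {"x":-0.187,"y":-0.38,"z":0.12,"az":-1.342,"hand":0},
    {"x":-0.187,"y":-0.38,"z":0.12,"az":-1.342,"hand":0},
    {"x":-0.187,"y":-0.38,"z":0.12,"az":-1.342,"hand":0},
  ],
)

```text
schema error: expected keys x, y, z, ax, ay, az, hand
```

Run:
```python
from h import *
go([.4922,-.2277,.06],0.133)
```

```text
shift [-0.1873 -0.3797  0.171 ] turn [-9.000e-04  8.000e-04 -1.342e+00] t 0.2 tcp [ 0.2034 -0.5375  0.2307] F [-0.4 -0.4  0.4] gap 0.0852 q [-1.35  0.31  0.05  1.3   0.    1.43]
```

>>> carry_out(
  plan=[
    {"x":-0.187,"y":-0.38,"z":0.12,"ax":0,"ay":0,"az":-1.342,"hand":0},
    {"x":-0.187,"y":-0.38,"z":0.12,"ax":0,"ay":0,"az":-1.342,"hand":0},
    {"x":-0.187,"y":-0.38,"z":0.12,"ax":0,"ay":0,"az":-1.342,"hand":0},
    {"x":-0.187,"y":-0.38,"z":0.12,"ax":0,"ay":0,"az":-1.342,"hand":0},
    {"x":-0.187,"y":-0.38,"z":0.12,"ax":0,"ay":0,"az":-1.342,"hand":0},
    {"x":-0.187,"y":-0.38,"z":0.12,"ax":0,"ay":0,"az":-1.342,"hand":0},
    {"x":-0.187,"y":-0.38,"z":0.12,"ax":0,"ay":0,"az":-1.342,"hand":0},
    {"x":-0.187,"y":-0.38,"z":0.12,"ax":0,"ay":0,"az":-1.342,"hand":0},
    {"x":-0.187,"y":-0.38,"z":0.12,"ax":0,"ay":0,"az":-1.342,"hand":0},
    {"x":-0.187,"y":-0.38,"z":0.12,"ax":0,"ay":0,"az":-1.342,"hand":0},
    {"x":-0.187,"y":-0.38,"z":0.12,"ax":0,"ay":0,"az":-1.342,"hand":0},
    {"x":-0.187,"y":-0.38,"z":0.12,"ax":0,"ay":0,"az":-1.342,"hand":0},
  ],
)

```text
clock: 1.2
tcp_pos: [0.4942, -0.2238, 0.1092]
orientation: [-0.002, 0.997, 0.071, -0.001]
wrist_force: [0.2, 0.1, -0.3]
finger_gap: 0.0001
```

Run:
```python
from h import *
go([.4922,-.2277,.06],0.133)
```

```text
shift [-0.0025  0.0038  0.0492] turn [-0.0039  0.0011  0.0091] t 1.2 tcp [ 0.4942 -0.2238  0.1092] F [ 0.2  0.1 -0.3] gap 0.0001 q [-0.57  0.32 -0.25  1.    0.    0.85]
```

>>> carry_out(
  plan=[
    {"x":-0.0025,"y":0.004,"z":0.025,"ax":-0.004,"ay":0.001,"az":0.009,"hand":0},
    {"x":-0.0025,"y":0.004,"z":0.045,"ax":-0.004,"ay":0.001,"az":0.009,"hand":0},
    {"x":-0.0025,"y":0.004,"z":0.053,"ax":-0.004,"ay":0.001,"az":0.009,"hand":0},
    {"x":-0.0025,"y":0.004,"z":0.058,"ax":-0.004,"ay":0.001,"az":0.009,"hand":0},
    {"x":-0.0025,"y":0.004,"z":0.06,"ax":-0.004,"ay":0.001,"az":0.009,"hand":0},
    {"x":-0.0025,"y":0.004,"z":0.061,"ax":-0.004,"ay":0.001,"az":0.009,"hand":0},
    {"x":-0.0025,"y":0.004,"z":0.061,"ax":-0.004,"ay":0.001,"az":0.009,"hand":0},
  ],
)

```text
clock: 1.78
tcp_pos: [0.4923, -0.2285, 0.0491]
orientation: [0.0, 0.998, 0.066, 0.0]
wrist_force: [-2.2, 0.8, 2.6]
finger_gap: 0.0001
```

Run:
```python
from h import *
go([.4922,-.2277,.0475],0.133)
crop("top",270,150,380,230,7,"k1")
```

```text
shift [ 0.     -0.0008  0.0016] turn [ 0.0009 -0.0004 -0.0007] t 1.78 tcp [ 0.4923 -0.2285  0.0491] F [-2.2  0.8  2.6] gap 0.0001 q [-0.58  0.38 -0.34  0.86 -0.    0.86]
```

View pics/k1.png

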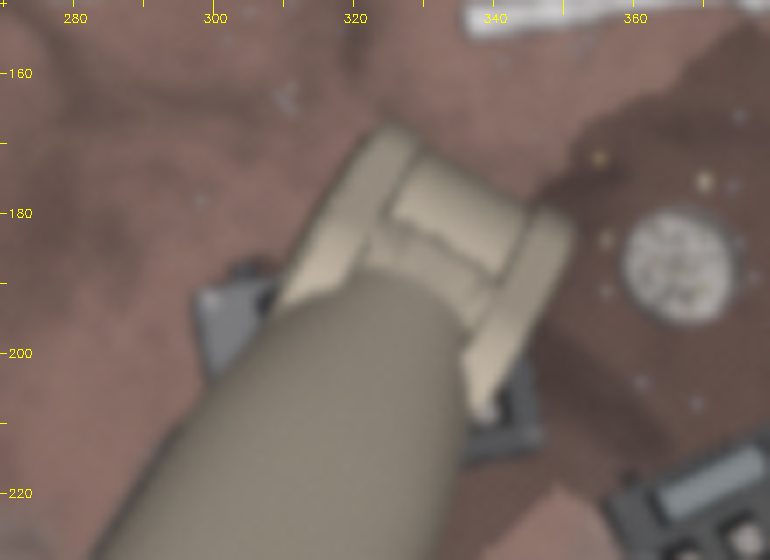

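The arm hides the key from above, so I go by force: 2.6 N, about half of its travel. I push further.

>>> carry_out(
  plan=[
    {"x":0,"y":0,"z":0.002,"ax":0,"ay":0,"az":0,"hand":0},
    {"x":0,"y":0,"z":0.004,"ax":0,"ay":0,"az":0,"hand":0},
    {"x":0,"y":0,"z":0.004,"ax":0,"ay":0,"az":0,"hand":0},
    {"x":0,"y":0,"z":0.004,"ax":0,"ay":0,"az":0,"hand":0},
  ],
)

```text
clock: 2.17
tcp_pos: [0.4933, -0.2292, 0.0469]
orientation: [0.001, 0.998, 0.066, 0.001]
wrist_force: [-3.6, 2.1, 11.4]
finger_gap: 0.0001
```

Run:
```python
from h import *
go([.5078,-.3438,.09],0.133)
```

```text
shift [-0.0006  0.1156 -0.0427] turn [ 0.0031 -0.0025 -0.0007] t 2.17 tcp [ 0.4933 -0.2292  0.0469] F [-3.6  2.1 11.4] gap 0.0001 q [-0.58  0.38 -0.34  0.85 -0.    0.86]
```

>>> carry_out(
  plan=[
    {"x":0,"y":0,"z":-0.03,"ax":0,"ay":0,"az":0,"hand":0},
    {"x":0,"y":0,"z":-0.04,"ax":0,"ay":0,"az":0,"hand":0},
    {"x":-0.001,"y":0.04,"z":-0.04,"ax":0,"ay":0,"az":0,"hand":0},
    {"x":-0.001,"y":0.08,"z":-0.04,"ax":0,"ay":0,"az":0,"hand":0},
    {"x":-0.001,"y":0.116,"z":-0.04,"ax":0.003,"ay":-0.002,"az":0,"hand":0},
    {"x":-0.001,"y":0.116,"z":-0.04,"ax":0.003,"ay":-0.002,"az":0,"hand":0},
    {"x":-0.001,"y":0.116,"z":-0.025,"ax":0.003,"ay":-0.002,"az":0,"hand":0},
    {"x":-0.001,"y":0.116,"z":-0.015,"ax":0.003,"ay":-0.002,"az":0,"hand":0},
    {"x":-0.001,"y":0.116,"z":-0.015,"ax":0.003,"ay":-0.002,"az":0,"hand":0},
  ],
)

```text
clock: 2.92
tcp_pos: [0.5062, -0.3432, 0.0596]
orientation: [-0.001, 0.998, 0.066, -0.001]
wrist_force: [0.1, 1.1, 0.7]
finger_gap: -0.0003
```

Run:
```python
from h import *
go([.5078,-.3438,.047],0.133)
```

```text
shift [0.0015 0.0008 0.0126] turn [-0.0029  0.002  -0.001 ] t 2.92 tcp [ 0.5062 -0.3432  0.0596] F [0.1 1.1 0.7] gap -0.0003 q [-0.73  0.48 -0.13  0.96  0.    0.71]
```

>>> carry_out(
  plan=[
    {"x":0.001,"y":0.001,"z":0.006,"ax":0,"ay":0,"az":0,"hand":0},
    {"x":0.001,"y":0.001,"z":0.011,"ax":0,"ay":0,"az":0,"hand":0},
    {"x":0.001,"y":0.001,"z":0.014,"ax":0,"ay":0,"az":0,"hand":0},
    {"x":0.001,"y":0.001,"z":0.0145,"ax":0,"ay":0,"az":0,"hand":0},
    {"x":0.001,"y":0.001,"z":0.0145,"ax":0,"ay":0,"az":0,"hand":0},
    {"x":0.001,"y":0.001,"z":0.0145,"ax":0,"ay":0,"az":0,"hand":0},
  ],
)

```text
clock: 3.42
tcp_pos: [0.5077, -0.3438, 0.047]
orientation: [-0.001, 0.998, 0.066, -0.001]
wrist_force: [-3.7, 2.3, 9.2]
finger_gap: 0.0001
```

>>> carry_out(
  plan=[
    {"x":0,"y":0,"z":-0.04,"ax":0,"ay":0,"az":0,"hand":0},
    {"x":0,"y":0,"z":-0.08,"ax":0,"ay":0,"az":0,"hand":0.3},
    {"x":0,"y":0,"z":-0.12,"ax":0,"ay":0,"az":0,"hand":1},
    {"x":0,"y":0,"z":-0.14,"ax":0,"ay":0,"az":0,"hand":1},
  ],
)

```text
clock: 3.75
tcp_pos: [0.5095, -0.3448, 0.1926]
orientation: [0.002, 0.998, 0.067, 0.002]
wrist_force: [1.6, -0.4, 0.2]
finger_gap: 0.0358
```

Run:
```python
from h import *
go([.578,.2772,.19],np.pi/2+.015)
crop("top",290,175,400,245,7,"k2")
```

```text
shift [ 0.1507 -0.6074  0.0008] turn [ 5.6000e-03 -1.0000e-04 -1.4523e+00] t 3.75 tcp [ 0.5095 -0.3448  0.1926] F [ 1.6 -0.4  0.2] gap 0.0358 q [-0.73  0.4   0.08  1.24  0.    0.71]
```

>>> carry_out(
  plan=[
    {"x":0.15,"y":-0.607,"z":0,"ax":0,"ay":0,"az":-1.452,"hand":1},
    {"x":0.15,"y":-0.607,"z":0,"ax":0,"ay":0,"az":-1.452,"hand":1},
    {"x":0.15,"y":-0.607,"z":0,"ax":0,"ay":0,"az":-1.452,"hand":1},
    {"x":0.15,"y":-0.607,"z":0,"ax":0,"ay":0,"az":-1.452,"hand":1},
    {"x":0.15,"y":-0.607,"z":0,"ax":0,"ay":0,"az":-1.452,"hand":1},
    {"x":0.15,"y":-0.607,"z":0,"ax":0,"ay":0,"az":-1.452,"hand":1},
    {"x":0.15,"y":-0.607,"z":0,"ax":0,"ay":0,"az":-1.452,"hand":1},
    {"x":0.15,"y":-0.607,"z":0,"ax":0,"ay":0,"az":-1.452,"hand":1},
    {"x":0.15,"y":-0.607,"z":0,"ax":0,"ay":0,"az":-1.452,"hand":1},
    {"x":0.15,"y":-0.607,"z":0,"ax":0,"ay":0,"az":-1.452,"hand":1},
    {"x":0.15,"y":-0.607,"z":0,"ax":0,"ay":0,"az":-1.452,"hand":1},
    {"x":0.15,"y":-0.607,"z":0,"ax":0,"ay":0,"az":-1.452,"hand":1},
  ],
)

```text
clock: 4.8
tcp_pos: [0.564, 0.1552, 0.1909]
orientation: [0.005, 0.7, 0.715, 0.0]
wrist_force: [1.3, -1.0, 0.2]
finger_gap: 0.0853
```

Run:
```python
from h import *
go([.578,.2772,.13],np.pi/2+.015)
```

```text
shift [0.122  0.0161 0.0602] turn [0.0077 0.0066 0.0063] t 4.8 tcp [0.564  0.1552 0.1909] F [ 1.3 -1.   0.2] gap 0.0853 q [ 0.14  0.34 -0.01  1.21 -0.01  0.11]
```

>>> carry_out(
  plan=[
    {"x":0.122,"y":0.016,"z":0,"ax":0.008,"ay":0.007,"az":0.006,"hand":1},
    {"x":0.122,"y":0.016,"z":0.0,"ax":0.008,"ay":0.007,"az":0.006,"hand":1},
    {"x":0.122,"y":0.016,"z":0.0,"ax":0.008,"ay":0.007,"az":0.006,"hand":1},
    {"x":0.122,"y":0.016,"z":0.04,"ax":0.008,"ay":0.007,"az":0.006,"hand":1},
    {"x":0.122,"y":0.016,"z":0.06,"ax":0.008,"ay":0.007,"az":0.006,"hand":1},
    {"x":0.122,"y":0.016,"z":0.06,"ax":0.008,"ay":0.007,"az":0.006,"hand":1},
  ],
)

```text
clock: 5.3
tcp_pos: [0.5741, 0.2776, 0.1245]
orientation: [-0.002, 0.701, 0.713, -0.004]
wrist_force: [-1.4, -0.3, -1.2]
finger_gap: 0.0852
```

Run:
```python
from h import *
go([.578,.2772,.067],np.pi/2+.015)
crop("top",165,135,265,245,5,"g1"); crop("scene",120,170,240,290,5,"g1s")
```

```text
shift [-0.0003  0.0044  0.0575] turn [-0.0088  0.0024  0.0028] t 5.3 tcp [0.5741 0.2776 0.1245] F [-1.4 -0.3 -1.2] gap 0.0852 q [0.32 0.49 0.04 1.14 0.   0.31]
```

View pics/g1.png

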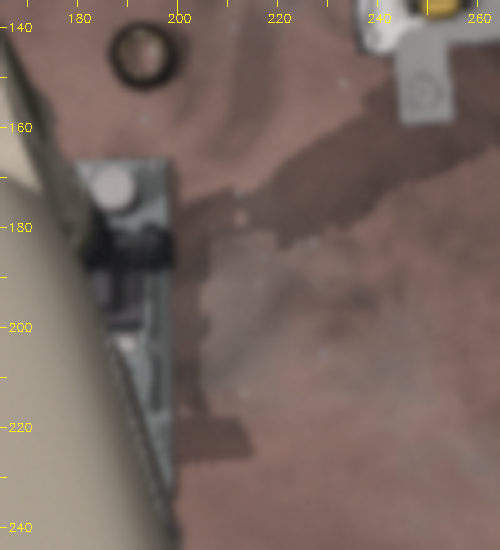

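View pics/g1s.png

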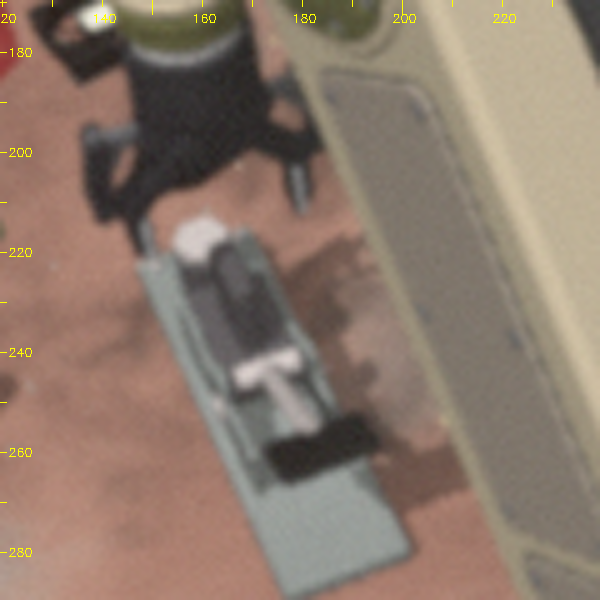

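The open fingers straddle the rib (about (187,190) in the top view). I descend and grip.

>>> carry_out(
  plan=[
    {"x":0,"y":0.004,"z":0.03,"ax":-0.009,"ay":0.002,"az":0.003,"hand":1},
    {"x":0,"y":0.004,"z":0.058,"ax":-0.009,"ay":0.002,"az":0.003,"hand":1},
    {"x":0,"y":0.004,"z":0.058,"ax":-0.009,"ay":0.002,"az":0.003,"hand":1},
    {"x":0,"y":0.004,"z":0.058,"ax":-0.009,"ay":0.002,"az":0.003,"hand":0},
    {"x":0,"y":0.004,"z":0.058,"ax":-0.009,"ay":0.002,"az":0.003,"hand":0},
    {"x":0,"y":0.004,"z":0.058,"ax":-0.009,"ay":0.002,"az":0.003,"hand":0},
    {"x":0,"y":0.004,"z":0.058,"ax":-0.009,"ay":0.002,"az":0.003,"hand":0},
    {"x":0,"y":0.004,"z":0.058,"ax":-0.009,"ay":0.002,"az":0.003,"hand":0},
    {"x":0,"y":0.004,"z":0.058,"ax":-0.009,"ay":0.002,"az":0.003,"hand":0},
    {"x":0,"y":0.004,"z":0.058,"ax":-0.009,"ay":0.002,"az":0.003,"hand":0},
  ],
  squeeze=100,
)

```text
clock: 6.23
tcp_pos: [0.5815, 0.277, 0.0729]
orientation: [0.002, 0.703, 0.712, 0.003]
wrist_force: [-0.9, -2.8, 5.4]
finger_gap: 0.0154
```

Run:
```python
from h import *
go([.578,.2772,.067],np.pi/2+.015)
crop("scene",120,170,240,290,5,"g2s")
```

```text
shift [ 0.0002 -0.0035  0.0059] turn [ 0.0084 -0.0014 -0.0024] t 6.23 tcp [0.5815 0.277  0.0729] F [-0.9 -2.8  5.4] gap 0.0154 q [ 0.32  0.52 -0.04  1.01 -0.    0.31]
```

View pics/g2s.png

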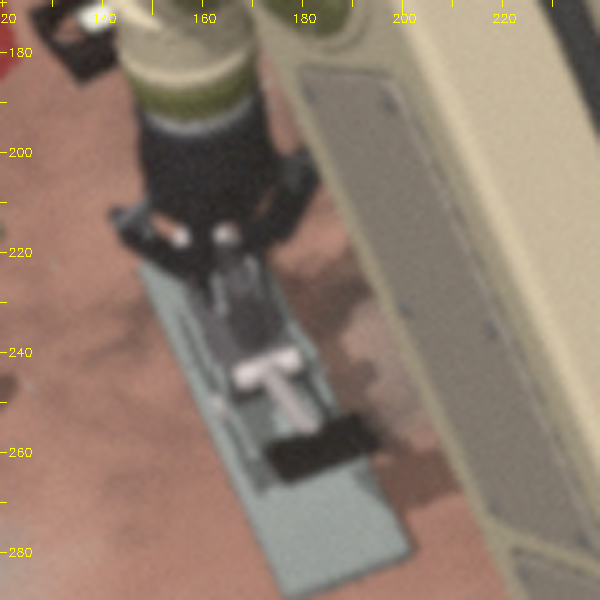

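>>> carry_out(
  plan=[
    {"x":0,"y":0,"z":-0.006,"ax":0,"ay":0,"az":0,"hand":0},
    {"x":0,"y":0,"z":-0.015,"ax":0,"ay":0,"az":0,"hand":0},
    {"x":0,"y":0,"z":-0.025,"ax":0,"ay":0,"az":0,"hand":0},
    {"x":0,"y":0,"z":-0.03,"ax":0,"ay":0,"az":0,"hand":0},
    {"x":0,"y":0,"z":-0.03,"ax":0,"ay":0,"az":0,"hand":0},
    {"x":0,"y":0,"z":-0.03,"ax":0,"ay":0,"az":0,"hand":0},
  ],
  squeeze=115,
)

```text
clock: 6.78
tcp_pos: [0.5814, 0.2771, 0.1032]
orientation: [0.003, 0.703, 0.712, 0.004]
wrist_force: [0.1, 0.1, -8.1]
finger_gap: 0.0147
```

Run:
```python
from h import *
go([.578,.2772,.067],np.pi/2+.015)
crop("scene",120,170,240,290,5,"g3s")
print(status.get_state()['ft_torque'])
```

```text
shift [ 0.     -0.0038  0.0362] turn [ 0.0091 -0.0017 -0.0022] t 6.78 tcp [0.5814 0.2771 0.1032] F [ 0.1  0.1 -8.1] gap 0.0147 q [ 0.32  0.5   0.01  1.07 -0.    0.31]
[ 0.01314988 -0.2071802  -0.01970528]
```

View pics/g3s.png

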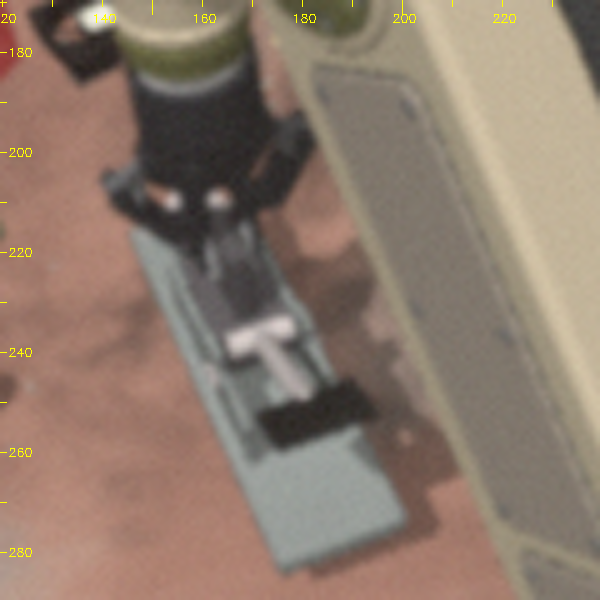

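Run:
```python
from h import *
for z in(.039,.044,.049):
  for l,u,v in(("fl",145.9,215.9),("br",201.1,273.7),("bl",176.3,284.1)): print(z,l,p2w("scene",u,v,z).round(4))
# target: saddle (.731,.0132); jack yaw .06 ; tool at jack x=.0336
yaw=.06; u=np.array([np.cos(yaw),np.sin(yaw)]); L=np.array([.731,.0132]); g=L-u*(.115-.0336)
print("grip final",g, "pre",g-u*.10)
go([*(g-u*.10),.14],np.pi/2+yaw)
```

```text
0.039 fl [0.7016 0.3153 0.039 ]
0.039 br [0.4004 0.2339 0.039 ]
0.039 bl [0.3964 0.3118 0.039 ]
0.044 fl [0.6965 0.3159 0.044 ]
0.044 br [0.3967 0.2349 0.044 ]
0.044 bl [0.3927 0.3125 0.044 ]
0.049 fl [0.6915 0.3165 0.049 ]
0.049 br [0.393  0.2359 0.049 ]
0.049 bl [0.389  0.3131 0.049 ]
grip final [0.64974648 0.00831893] pre [0.54992642 0.00232253]
shift [-0.2742 -0.0343 -0.0379] turn [ 0.0081 -0.0011 -0.0473] t 6.83 tcp [0.581  0.277  0.1027] F [-0.   0.1 -8. ] gap 0.0142 q [ 0.32  0.5   0.01  1.07 -0.    0.31]
```

>>> carry_out(
  plan=[
    {"x":-0.015,"y":-0.002,"z":-0.01,"ax":0.002,"ay":0,"az":-0.005,"hand":0},
    {"x":-0.04,"y":-0.005,"z":-0.02,"ax":0.004,"ay":0,"az":-0.01,"hand":0},
    {"x":-0.07,"y":-0.01,"z":-0.02,"ax":0.008,"ay":-0.001,"az":-0.02,"hand":0},
    {"x":-0.1,"y":-0.013,"z":-0.02,"ax":0.008,"ay":-0.001,"az":-0.025,"hand":0},
    {"x":-0.13,"y":-0.016,"z":-0.02,"ax":0.008,"ay":-0.001,"az":-0.03,"hand":0},
    {"x":-0.16,"y":-0.02,"z":-0.02,"ax":0.008,"ay":-0.001,"az":-0.035,"hand":0},
    {"x":-0.19,"y":-0.024,"z":-0.02,"ax":0.008,"ay":-0.001,"az":-0.04,"hand":0},
    {"x":-0.22,"y":-0.028,"z":-0.02,"ax":0.008,"ay":-0.001,"az":-0.047,"hand":0},
    {"x":-0.245,"y":-0.031,"z":-0.02,"ax":0.008,"ay":-0.001,"az":-0.047,"hand":0},
    {"x":-0.265,"y":-0.034,"z":-0.02,"ax":0.008,"ay":-0.001,"az":-0.047,"hand":0},
    {"x":-0.274,"y":-0.034,"z":-0.02,"ax":0.008,"ay":-0.001,"az":-0.047,"hand":0},
    {"x":-0.274,"y":-0.034,"z":-0.02,"ax":0.008,"ay":-0.001,"az":-0.047,"hand":0},
  ],
)

```text
clock: 7.83
tcp_pos: [0.5501, 0.0005, 0.1217]
orientation: [-0.0, 0.687, 0.727, -0.0]
wrist_force: [0.5, 0.4, -7.5]
finger_gap: 0.0147
```

Run:
```python
from h import *
go([.5499,.0023,.079],np.pi/2+.06)
a=viewer.read_camera("top")[:,:,::-1]
crop("top",200,110,320,240,4,"m1",a)
crop("scene",160,140,300,260,5,"m1s")
```

```text
shift [ 0.0018 -0.0001  0.0427] turn [-0.0003  0.0002 -0.0035] t 7.83 tcp [5.501e-01 5.000e-04 1.217e-01] F [ 0.5  0.4 -7.5] gap 0.0147 q [-0.14  0.32 -0.22  1.03 -0.   -0.2 ]
```

View pics/m1.png

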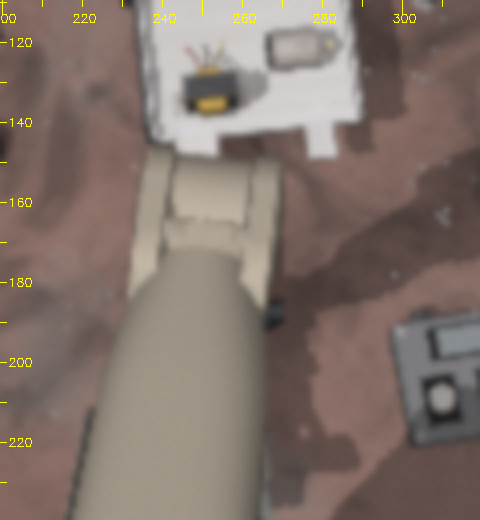

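View pics/m1s.png

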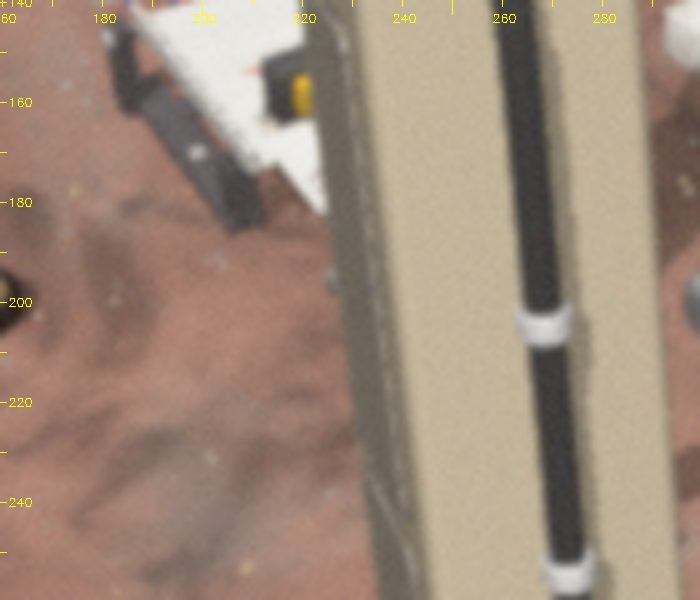

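>>> carry_out(
  plan=[
    {"x":0.002,"y":0,"z":0.01,"ax":0,"ay":0,"az":-0.003,"hand":0},
    {"x":0.002,"y":0,"z":0.025,"ax":0,"ay":0,"az":-0.003,"hand":0},
    {"x":0.002,"y":0,"z":0.038,"ax":0,"ay":0,"az":-0.003,"hand":0},
    {"x":0.002,"y":0,"z":0.043,"ax":0,"ay":0,"az":-0.003,"hand":0},
    {"x":0.002,"y":0,"z":0.043,"ax":0,"ay":0,"az":-0.003,"hand":0},
  ],
)

```text
clock: 8.35
tcp_pos: [0.5484, 0.0062, 0.0766]
orientation: [-0.002, 0.684, 0.729, -0.001]
wrist_force: [-1.0, -0.1, -8.5]
finger_gap: 0.0144
```

Run:
```python
from h import *
go([.6497,.0083,.079],np.pi/2+.06)
```

```text
shift [-0.0043  0.1012 -0.0028] turn [-0.0041 -0.0023  0.0037] t 8.35 tcp [0.5484 0.0062 0.0766] F [-1.  -0.1 -8.5] gap 0.0144 q [-0.14  0.36 -0.28  0.93  0.   -0.2 ]
```

>>> carry_out(
  plan=[
    {"x":-0.002,"y":0.01,"z":-0.003,"ax":-0.002,"ay":-0.001,"az":0.002,"hand":0},
    {"x":-0.004,"y":0.025,"z":-0.003,"ax":-0.004,"ay":-0.002,"az":0.003,"hand":0},
    {"x":-0.004,"y":0.045,"z":-0.003,"ax":-0.004,"ay":-0.002,"az":0.003,"hand":0},
    {"x":-0.004,"y":0.06,"z":-0.003,"ax":-0.004,"ay":-0.002,"az":0.003,"hand":0},
    {"x":-0.004,"y":0.065,"z":-0.003,"ax":-0.004,"ay":-0.002,"az":0.003,"hand":0},
    {"x":-0.004,"y":0.065,"z":-0.003,"ax":-0.004,"ay":-0.002,"az":0.003,"hand":0},
    {"x":-0.004,"y":0.065,"z":-0.003,"ax":-0.004,"ay":-0.002,"az":0.003,"hand":0},
  ],
)

```text
clock: 8.93
tcp_pos: [0.6129, 0.0068, 0.0792]
orientation: [-0.001, 0.685, 0.728, -0.0]
wrist_force: [-0.9, 0.6, -6.5]
finger_gap: 0.0146
```

Run:
```python
from h import *
go([.6497,.0083,.079],np.pi/2+.06)
```

```text
shift [-0.0007  0.0368  0.0001] turn [-0.0015 -0.0005  0.0014] t 8.93 tcp [0.6129 0.0068 0.0792] F [-0.9  0.6 -6.5] gap 0.0146 q [-0.12  0.47 -0.11  1.    0.   -0.18]
```

>>> carry_out(
  plan=[
    {"x":-0.001,"y":0.01,"z":0,"ax":-0.0015,"ay":0,"az":0.001,"hand":0},
    {"x":-0.001,"y":0.022,"z":0,"ax":-0.0015,"ay":0,"az":0.001,"hand":0},
    {"x":-0.001,"y":0.032,"z":0,"ax":-0.0015,"ay":0,"az":0.001,"hand":0},
    {"x":-0.001,"y":0.037,"z":0,"ax":-0.0015,"ay":0,"az":0.001,"hand":0},
    {"x":-0.001,"y":0.037,"z":0,"ax":-0.0015,"ay":0,"az":0.001,"hand":0},
    {"x":-0.001,"y":0.037,"z":0,"ax":-0.0015,"ay":0,"az":0.001,"hand":0},
  ],
)

```text
clock: 9.43
tcp_pos: [0.6488, 0.0081, 0.0789]
orientation: [-0.001, 0.685, 0.728, -0.0]
wrist_force: [-0.3, 0.2, -8.4]
finger_gap: 0.0143
```

Run:
```python
from h import *
go([.6497,.0083,.073],np.pi/2+.06)
```

```text
shift [0.0001 0.0009 0.0059] turn [-0.0016 -0.0006  0.0004] t 9.43 tcp [0.6488 0.0081 0.0789] F [-0.3  0.2 -8.4] gap 0.0143 q [-0.11  0.53  0.    1.04  0.   -0.17]
```

Free of contact (weight unchanged). I lower it onto the bench.

>>> carry_out(
  plan=[
    {"x":0,"y":0.001,"z":0.003,"ax":-0.0015,"ay":-0.0005,"az":0,"hand":0},
    {"x":0,"y":0.001,"z":0.005,"ax":-0.0015,"ay":-0.0005,"az":0,"hand":0},
    {"x":0,"y":0.001,"z":0.007,"ax":-0.0015,"ay":-0.0005,"az":0,"hand":0},
    {"x":0,"y":0.001,"z":0.007,"ax":-0.0015,"ay":-0.0005,"az":0,"hand":0},
    {"x":0,"y":0.001,"z":0.007,"ax":-0.0015,"ay":-0.0005,"az":0,"hand":0},
    {"x":0,"y":0.001,"z":0.007,"ax":-0.0015,"ay":-0.0005,"az":0,"hand":0},
  ],
)

```text
clock: 9.93
tcp_pos: [0.6491, 0.0082, 0.073]
orientation: [-0.0, 0.685, 0.728, -0.0]
wrist_force: [-5.5, -0.1, 2.8]
finger_gap: 0.0144
```

Run:
```python
from h import *
go([.6497,.0083,.073],np.pi/2+.06)
crop("top",200,110,320,240,4,"m2")
crop("scene",160,140,300,260,5,"m2s")
```

```text
shift [0.     0.0006 0.    ] turn [-0.0001 -0.0001  0.0005] t 9.93 tcp [0.6491 0.0082 0.073 ] F [-5.5 -0.1  2.8] gap 0.0144 q [-0.11  0.54 -0.01  1.03  0.   -0.17]
```

View pics/m2s.png

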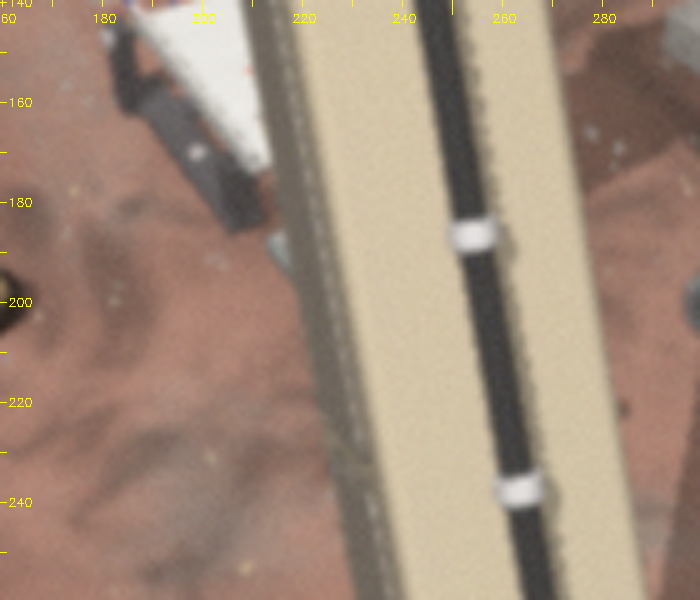

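Run:
```python
from h import *
print(w2p("scene",[.7635,.0552,.014]),p2w("scene",213.5,187.5,.014))
```

```text
[212.35040382 187.28432778] [0.76063081 0.05188372 0.014     ]
```

>>> carry_out(
  plan=[
    {"x":0,"y":0,"z":0,"ax":0,"ay":0,"az":0,"hand":0.5},
    {"x":0,"y":0,"z":0,"ax":0,"ay":0,"az":0,"hand":0.9},
    {"x":0,"y":0,"z":0,"ax":0,"ay":0,"az":0,"hand":0.9},
    {"x":0,"y":0,"z":0,"ax":0,"ay":0,"az":0,"hand":0.9},
    {"x":0,"y":0,"z":-0.02,"ax":0,"ay":0,"az":0,"hand":0.9},
    {"x":0,"y":0,"z":-0.06,"ax":0,"ay":0,"az":0,"hand":0.9},
    {"x":0,"y":-0.01,"z":-0.1,"ax":0,"ay":0,"az":0,"hand":0.9},
    {"x":0,"y":-0.03,"z":-0.13,"ax":0,"ay":0,"az":0,"hand":0.5},
    {"x":0.03,"y":-0.06,"z":-0.14,"ax":0,"ay":0,"az":0,"hand":0},
    {"x":0.06,"y":-0.1,"z":-0.14,"ax":0,"ay":0,"az":0,"hand":0},
    {"x":0.1,"y":-0.13,"z":-0.14,"ax":0,"ay":0,"az":0,"hand":0},
    {"x":0.14,"y":-0.16,"z":-0.14,"ax":0,"ay":0,"az":0,"hand":0},
  ],
)

```text
clock: 11.03
tcp_pos: [0.4973, 0.1187, 0.2138]
orientation: [0.0, 0.686, 0.728, 0.001]
wrist_force: [0.6, 0.7, 0.1]
finger_gap: 0.0163
```

Run:
```python
from h import *
go([.484,-.0015,.21],np.pi/2+.06)
crop("top",200,110,320,240,4,"m3")
crop("scene",160,140,300,260,5,"m3s")
```

```text
shift [-0.1192 -0.0203  0.0037] turn [ 0.0016 -0.0002 -0.0013] t 11.03 tcp [0.4973 0.1187 0.2138] F [0.6 0.7 0.1] gap 0.0163 q [ 0.08  0.19 -0.15  1.22  0.    0.02]
```

View pics/m3s.png

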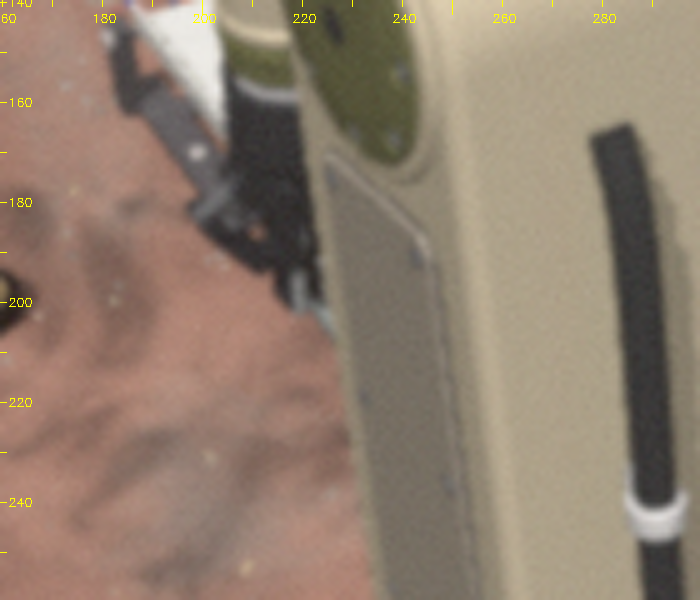

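View pics/m3.png

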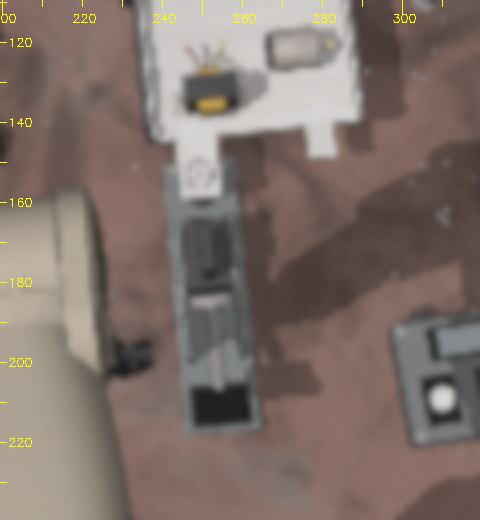

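```bash
cat >> h.py <<'E'
def ov(n,im,u0,v0,u1,v1,k,name,segs):
    c=cv2.resize(im[v0:v1,u0:u1],None,fx=k,fy=k,interpolation=cv2.INTER_CUBIC)
    for s in segs:
        q=[((w2p(n,p)-[u0,v0]+.5)*k).astype(int).tolist() for p in s]
        cv2.polylines(c,[np.array(q)],False,(0,0,255),1)
    cv2.imwrite(f"pics/{name}.png",c)
def fr(o,yaw): 
    c,s=np.cos(yaw),np.sin(yaw)
    return lambda x,y,z:[o[0]+c*x-s*y,o[1]+s*x+c*y,z]
def rect(f,x0,x1,y0,y1,z): return [f(x0,y0,z),f(x1,y0,z),f(x1,y1,z),f(x0,y1,z),f(x0,y0,z)]
def circ(f,x,y,r,z): return [f(x+r*np.cos(t),y+r*np.sin(t),z) for t in np.linspace(0,2*np.pi,25)]
E
python3 - <<'E'
from h import *
im=viewer.read_camera("top")[:,:,::-1].copy(); cv2.imwrite("pics/top_raw1.png",im)
yaw=.06;o=np.array([.731,.0132])-.115*np.array([np.cos(yaw),np.sin(yaw)])
J=fr(o,yaw)
ov("top",im,225,135,285,220,7,"m4",[rect(J,-.15,.15,-.04,.04,.014),rect(J,.005,.055,-.008,.008,.106),circ(J,.115,0,.014,.08)])
E
```

```text
(no output)
```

View pics/m4.png

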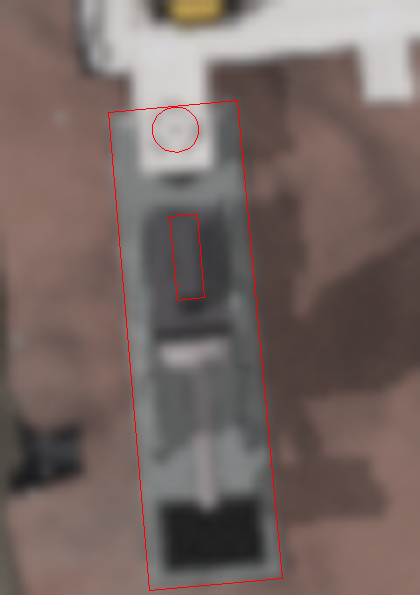

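Run:
```python
from h import *
im=cv2.imread("pics/top_raw1.png"); im=cv2.convertScaleAbs(im,alpha=1.8,beta=-60)
crop("top",236,145,272,225,9,"m5",im)
```

```text
(no output)
```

View pics/m5.png

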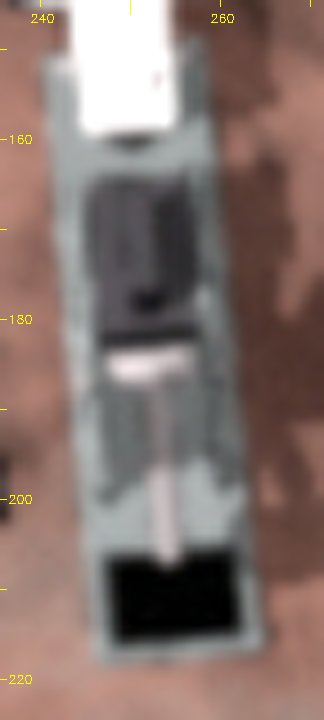

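Run:
```python
from h import *
yaw=.06;o=np.array([.731,.0132])-.115*np.array([np.cos(yaw),np.sin(yaw)]);J=fr(o,yaw)
A=[];B=[]
for X,Y,a,b in((97,660,-.15,.04),(264,648,-.15,-.04),(203,42,.15,-.04),(43,60,.15,.04)):
    p=p2w("top",236+X/9-.5,145+Y/9-.5,.014); print(p.round(4),np.round(J(a,b,.014),4)); A.append([a,b,0]);B.append([*p[:2],0])
A=np.array(A);B=np.array(B);r,_=R.align_vectors(B-B.mean(0),A); ang=r.as_rotvec()[2]
print("origin",B.mean(0),"yaw",ang,"saddle",B.mean(0)+.115*np.array([np.cos(ang),np.sin(ang),0]))
```

```text
[0.4686 0.0354 0.014 ] [0.4641 0.0372 0.014 ]
[ 0.4719 -0.0426  0.014 ] [ 0.4689 -0.0426  0.014 ]
[ 0.7673 -0.0233  0.014 ] [ 0.7683 -0.0246  0.014 ]
[0.7607 0.0543 0.014 ] [0.7635 0.0552 0.014 ]
origin [0.61710162 0.0059703  0.        ] yaw 0.0648798968115818 saddle [0.73185966 0.01342625 0.        ]
```

Run:
```python
from h import *
go([.4853,-.0022,.15],np.pi/2+.062)
```

```text
shift [-0.1214 -0.0194  0.0638] turn [ 0.0008 -0.0003  0.0026] t 11.18 tcp [0.4967 0.1202 0.2139] F [ 0.1 -0.8  0.1] gap 0.0001 q [ 0.08  0.2  -0.15  1.22  0.    0.02]
```

>>> carry_out(
  plan=[
    {"x":-0.03,"y":-0.005,"z":0.0,"ax":0,"ay":0,"az":0,"hand":0},
    {"x":-0.07,"y":-0.01,"z":0.0,"ax":0,"ay":0,"az":0,"hand":0},
    {"x":-0.105,"y":-0.018,"z":0.02,"ax":0,"ay":0,"az":0,"hand":0},
    {"x":-0.12,"y":-0.019,"z":0.05,"ax":0,"ay":0,"az":0,"hand":0},
    {"x":-0.12,"y":-0.019,"z":0.065,"ax":0,"ay":0,"az":0,"hand":0},
    {"x":-0.12,"y":-0.019,"z":0.065,"ax":0,"ay":0,"az":0,"hand":0},
    {"x":-0.12,"y":-0.019,"z":0.065,"ax":0,"ay":0,"az":0,"hand":0},
  ],
)

```text
clock: 11.77
tcp_pos: [0.4857, -0.0017, 0.1484]
orientation: [-0.0, 0.684, 0.729, -0.0]
wrist_force: [0.9, 0.6, 0.8]
finger_gap: 0.0002
```

Run:
```python
from h import *
go([.4853,-.0022,.121],np.pi/2+.062)
yaw=.062;o=np.array([.6171,.006]);u=np.array([np.cos(yaw),np.sin(yaw)])
for th in(0,.15,.3,.45,.6):
    # pad centre: relative pivot at lever 0: (-.112,.056)
    c,s=np.cos(th),np.sin(th); x0,z0=-.112,.056
    x=x0*c-z0*s; z=z0*c+x0*s   # rotate so that -x end goes down
    sl=.42-th; tz=.06+z+.011*np.tan(abs(sl)); p=o+u*(-.02+x); print(th,round(-.02+x,4),round(.06+z,4),"tcp",p.round(4),round(tz,4))
```

```text
shift [-0.0005 -0.0004  0.0274] turn [-0.0006 -0.0005  0.001 ] t 11.77 tcp [ 0.4857 -0.0017  0.1484] F [0.9 0.6 0.8] gap 0.0002 q [-0.17  0.19 -0.33  1.06  0.   -0.23]
0 -0.132 0.116 tcp [ 0.4854 -0.0022] 0.1209
0.15 -0.1391 0.0986 tcp [ 0.4783 -0.0026] 0.1017
0.3 -0.1435 0.0804 tcp [ 0.4738 -0.0029] 0.0817
0.45 -0.1452 0.0617 tcp [ 0.4722 -0.003 ] 0.062
0.6 -0.1441 0.043 tcp [ 0.4733 -0.0029] 0.045
```

>>> carry_out(
  plan=[
    {"x":0,"y":0,"z":0.02,"ax":0,"ay":0,"az":0,"hand":0},
    {"x":0,"y":-0.001,"z":0.028,"ax":0,"ay":0,"az":0,"hand":0},
    {"x":0,"y":-0.004,"z":0.037,"ax":0,"ay":0,"az":0,"hand":0},
    {"x":0,"y":-0.007,"z":0.047,"ax":0,"ay":0,"az":0,"hand":0},
    {"x":0,"y":-0.01,"z":0.057,"ax":0,"ay":0,"az":0,"hand":0},
    {"x":0,"y":-0.012,"z":0.067,"ax":0,"ay":0,"az":0,"hand":0},
    {"x":0,"y":-0.013,"z":0.077,"ax":0,"ay":0,"az":0,"hand":0},
    {"x":0,"y":-0.0135,"z":0.086,"ax":0,"ay":0,"az":0,"hand":0},
    {"x":0,"y":-0.0135,"z":0.092,"ax":0,"ay":0,"az":0,"hand":0},
    {"x":0,"y":-0.013,"z":0.097,"ax":0,"ay":0,"az":0,"hand":0},
    {"x":0,"y":-0.013,"z":0.097,"ax":0,"ay":0,"az":0,"hand":0},
  ],
)

```text
clock: 12.68
tcp_pos: [0.4727, -0.0024, 0.052]
orientation: [0.0, 0.684, 0.729, -0.0]
wrist_force: [-4.0, -0.6, 7.4]
finger_gap: -0.0003
```

Run:
```python
from h import *
go([.4733,-.0029,.045],np.pi/2+.062)
im=viewer.read_camera("top")[:,:,::-1].copy(); crop("top",200,90,310,220,4,"p1",im); crop("scene",170,110,290,200,5,"p1s")
```

```text
shift [-0.0005  0.0005  0.007 ] turn [-0.0005  0.0005  0.0017] t 12.68 tcp [ 0.4727 -0.0024  0.052 ] F [-4.  -0.6  7.4] gap -0.0003 q [-0.17  0.26 -0.51  0.81 -0.   -0.24]
```

View pics/p1.png

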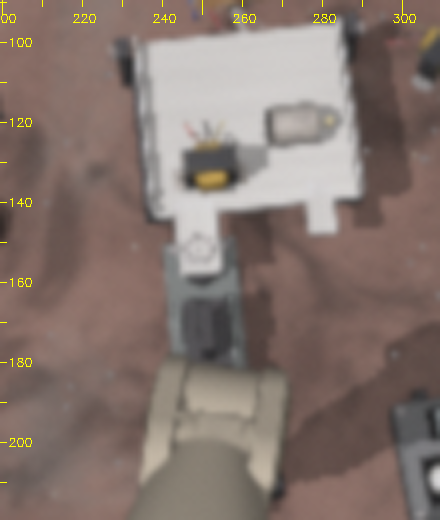

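View pics/p1s.png

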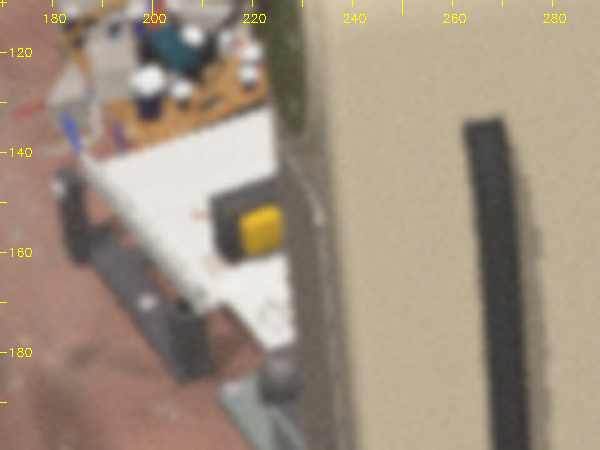

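>>> carry_out(
  plan=[
    {"x":0,"y":0,"z":0.005,"ax":0,"ay":0,"az":0,"hand":0},
    {"x":0,"y":0.001,"z":0.01,"ax":0,"ay":0,"az":0,"hand":0},
    {"x":0,"y":0.001,"z":0.013,"ax":0,"ay":0,"az":0,"hand":0},
    {"x":0,"y":0.001,"z":0.013,"ax":0,"ay":0,"az":0,"hand":0},
    {"x":0,"y":0.001,"z":0.013,"ax":0,"ay":0,"az":0,"hand":0},
  ],
)

```text
clock: 13.2
tcp_pos: [0.4738, -0.0024, 0.0427]
orientation: [0.001, 0.684, 0.73, -0.001]
wrist_force: [-9.8, -0.5, 26.6]
finger_gap: -0.0002
```

Run:
```python
from h import *
go([.4733,-.0029,.045],np.pi/2+.062)
crop("scene",170,110,290,200,5,"p2s")
```

```text
shift [-0.0005 -0.0005 -0.0023] turn [0.0006 0.0022 0.0027] t 13.2 tcp [ 0.4738 -0.0024  0.0427] F [-9.8 -0.5 26.6] gap -0.0002 q [-0.17  0.27 -0.52  0.79 -0.   -0.24]
```

View pics/p2s.png

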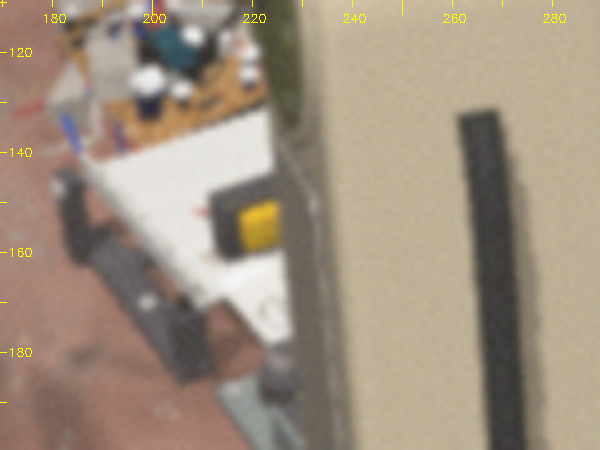

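>>> carry_out(
  plan=[
    {"x":0,"y":-0.001,"z":-0.01,"ax":0,"ay":0,"az":0,"hand":0},
    {"x":0,"y":-0.002,"z":-0.02,"ax":0,"ay":0,"az":0,"hand":0},
    {"x":0,"y":-0.001,"z":-0.03,"ax":0,"ay":0,"az":0,"hand":0},
    {"x":0,"y":0,"z":-0.04,"ax":0,"ay":0,"az":0,"hand":0},
    {"x":0,"y":0.002,"z":-0.05,"ax":0,"ay":0,"az":0,"hand":0},
    {"x":0,"y":0.005,"z":-0.06,"ax":0,"ay":0,"az":0,"hand":0},
    {"x":0,"y":0.008,"z":-0.07,"ax":0,"ay":0,"az":0,"hand":0},
    {"x":0,"y":0.011,"z":-0.08,"ax":0,"ay":0,"az":0,"hand":0},
    {"x":0,"y":0.012,"z":-0.1,"ax":0,"ay":0,"az":0,"hand":0},
    {"x":0,"y":0.012,"z":-0.12,"ax":0,"ay":0,"az":0,"hand":0},
  ],
)

```text
clock: 14.08
tcp_pos: [0.4857, -0.0009, 0.1637]
orientation: [0.001, 0.683, 0.73, -0.001]
wrist_force: [0.3, 0.2, 0.5]
finger_gap: -0.0001
```

>>> carry_out(
  plan=[
    {"x":0.03,"y":0,"z":-0.03,"ax":0,"ay":0,"az":0,"hand":0},
    {"x":0.07,"y":0,"z":-0.04,"ax":0,"ay":0,"az":0,"hand":0},
    {"x":0.11,"y":0,"z":-0.04,"ax":0,"ay":0,"az":0,"hand":0},
    {"x":0.14,"y":0,"z":-0.04,"ax":0,"ay":0,"az":0,"hand":0},
    {"x":0.14,"y":0,"z":-0.04,"ax":0,"ay":0,"az":0,"hand":0},
  ],
)

```text
clock: 14.5
tcp_pos: [0.4761, 0.1438, 0.2047]
orientation: [0.001, 0.681, 0.732, 0.001]
wrist_force: [-0.4, 0.7, -0.2]
finger_gap: 0.0001
```

Run:
```python
from h import *
go([.4853,-.0022,.15],np.pi/2+.062)
im=viewer.read_camera("top")[:,:,::-1].copy(); cv2.imwrite("pics/top_raw2.png",im)
crop("top",236,145,272,225,9,"q1",cv2.convertScaleAbs(im,alpha=1.8,beta=-60)); 
a=cv2.imread("pics/top_raw1.png").astype(int)
d=np.abs(a-im).sum(2)[140:225,236:275]; print(d.mean(),(d>60).sum())
```

```text
shift [-0.1463 -0.0015  0.0547] turn [0.0028 0.0002 0.0103] t 14.5 tcp [0.4761 0.1438 0.2047] F [-0.4  0.7 -0.2] gap 0.0001 q [ 0.13  0.17 -0.2   1.19 -0.    0.06]
4.618702865761689 56
```

View pics/q1.png

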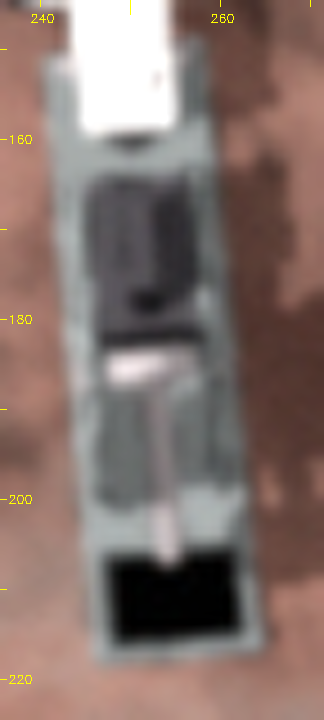

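The jack hasn't moved and the lever is fully up again: the pad is at the same pixels, rows 206–216. Next is the final stroke.

>>> carry_out(
  plan=[
    {"x":-0.03,"y":0,"z":0,"ax":0,"ay":0,"az":0,"hand":0},
    {"x":-0.07,"y":-0.001,"z":0,"ax":0,"ay":0,"az":0.005,"hand":0},
    {"x":-0.11,"y":-0.001,"z":0.0,"ax":0.003,"ay":0,"az":0.01,"hand":0},
    {"x":-0.14,"y":-0.0015,"z":0.02,"ax":0.003,"ay":0,"az":0.01,"hand":0},
    {"x":-0.146,"y":-0.0015,"z":0.05,"ax":0.003,"ay":0,"az":0.01,"hand":0},
    {"x":-0.146,"y":-0.0015,"z":0.055,"ax":0.003,"ay":0,"az":0.01,"hand":0},
    {"x":-0.146,"y":-0.0015,"z":0.055,"ax":0.003,"ay":0,"az":0.01,"hand":0},
  ],
)

```text
clock: 15.13
tcp_pos: [0.4832, -0.0046, 0.148]
orientation: [-0.002, 0.686, 0.728, -0.002]
wrist_force: [-0.3, 0.6, -0.1]
finger_gap: -0.0002
```

Run:
```python
from h import *
go([.4853,-.0022,.121],np.pi/2+.062)
```

```text
shift [0.0023 0.0024 0.027 ] turn [-0.0057  0.0006 -0.0025] t 15.13 tcp [ 0.4832 -0.0046  0.148 ] F [-0.3  0.6 -0.1] gap -0.0002 q [-0.17  0.19 -0.33  1.06 -0.   -0.23]
```

>>> carry_out(
  plan=[
    {"x":0.002,"y":0.002,"z":0.02,"ax":-0.005,"ay":0,"az":-0.002,"hand":0},
    {"x":0.002,"y":0.001,"z":0.028,"ax":-0.005,"ay":0,"az":-0.002,"hand":0},
    {"x":0.002,"y":-0.002,"z":0.037,"ax":-0.005,"ay":0,"az":-0.002,"hand":0},
    {"x":0.002,"y":-0.005,"z":0.047,"ax":-0.005,"ay":0,"az":-0.002,"hand":0},
    {"x":0.002,"y":-0.008,"z":0.057,"ax":-0.005,"ay":0,"az":-0.002,"hand":0},
    {"x":0.002,"y":-0.01,"z":0.067,"ax":-0.005,"ay":0,"az":-0.002,"hand":0},
    {"x":0.002,"y":-0.011,"z":0.077,"ax":-0.005,"ay":0,"az":-0.002,"hand":0},
    {"x":0.002,"y":-0.012,"z":0.086,"ax":-0.005,"ay":0,"az":-0.002,"hand":0},
    {"x":0.002,"y":-0.012,"z":0.094,"ax":-0.005,"ay":0,"az":-0.002,"hand":0},
    {"x":0.002,"y":-0.0115,"z":0.1,"ax":-0.005,"ay":0,"az":-0.002,"hand":0},
    {"x":0.002,"y":-0.0115,"z":0.104,"ax":-0.005,"ay":0,"az":-0.002,"hand":0},
    {"x":0.002,"y":-0.0115,"z":0.106,"ax":-0.005,"ay":0,"az":-0.002,"hand":0},
  ],
)

```text
clock: 16.13
tcp_pos: [0.4724, -0.0027, 0.0436]
orientation: [0.001, 0.684, 0.729, 0.001]
wrist_force: [-0.4, 1.5, 8.4]
finger_gap: -0.0004
```

Run:
```python
from h import *
go([.4733,-.0029,.0427],np.pi/2+.062)
```

```text
shift [-0.0002  0.0009  0.0009] turn [0.0022 0.0008 0.0011] t 16.13 tcp [ 0.4724 -0.0027  0.0436] F [-0.4  1.5  8.4] gap -0.0004 q [-0.18  0.26 -0.52  0.79 -0.   -0.24]
```

>>> carry_out(
  plan=[
    {"x":0,"y":-0.0005,"z":0.004,"ax":0,"ay":0,"az":0,"hand":0},
    {"x":0,"y":-0.0005,"z":0.006,"ax":0,"ay":0,"az":0,"hand":0},
    {"x":0,"y":-0.0005,"z":0.006,"ax":0,"ay":0,"az":0,"hand":0},
    {"x":0,"y":-0.0005,"z":0.006,"ax":0,"ay":0,"az":0,"hand":0},
    {"x":0,"y":-0.0005,"z":0.006,"ax":0,"ay":0,"az":0,"hand":0},
    {"x":0,"y":-0.0005,"z":0.006,"ax":0,"ay":0,"az":0,"hand":0},
  ],
)

```text
clock: 16.63
tcp_pos: [0.4728, -0.0026, 0.042]
orientation: [0.003, 0.684, 0.73, 0.001]
wrist_force: [-11.0, -0.8, 32.4]
finger_gap: 0.0004
```

Run:
```python
from h import *
go([.4733,-.0029,.0427],np.pi/2+.062)
im=viewer.read_camera("top")[:,:,::-1].copy(); crop("top",220,90,310,220,4,"f1",im); 
sc=viewer.read_camera("scene")[:,:,::-1].copy(); crop("scene",170,110,290,200,5,"f1s",sc)
cv2.imwrite("pics/ff.png",cv2.resize(im,None,fx=1.5,fy=1.5))
go([.4733,-.0029,.0427],np.pi/2+.062)
```

```text
shift [-0.0003  0.0005 -0.0007] turn [0.0054 0.003  0.0026] t 16.63 tcp [ 0.4728 -0.0026  0.042 ] F [-11.   -0.8  32.4] gap 0.0004 q [-0.17  0.26 -0.52  0.78 -0.   -0.24]
shift [-0.0003  0.0005 -0.0007] turn [0.0054 0.003  0.0026] t 16.73 tcp [ 0.4728 -0.0026  0.042 ] F [-10.8   0.4  33. ] gap 0.0002 q [-0.17  0.26 -0.52  0.78 -0.   -0.24]
```

View pics/ff.png

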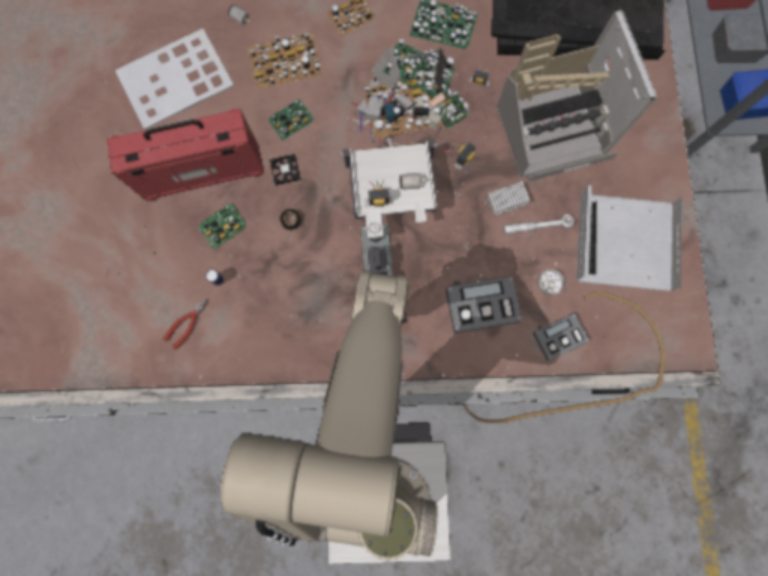

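View pics/f1s.png

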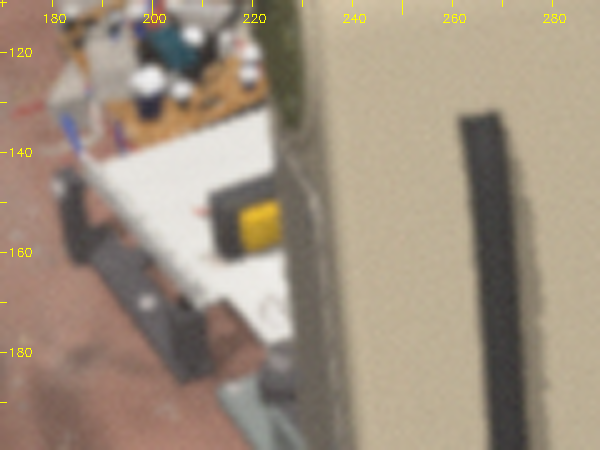

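At the stop, but 33 N is more than needed, so I ease the push.

>>> carry_out(
  plan=[
    {"x":0,"y":-0.001,"z":0.0025,"ax":0,"ay":0,"az":0,"hand":0},
    {"x":0,"y":-0.001,"z":0.002,"ax":0,"ay":0,"az":0,"hand":0},
    {"x":0,"y":-0.001,"z":0.002,"ax":0,"ay":0,"az":0,"hand":0},
    {"x":0,"y":-0.001,"z":0.002,"ax":0,"ay":0,"az":0,"hand":0},
    {"x":0,"y":-0.001,"z":0.002,"ax":0,"ay":0,"az":0,"hand":0},
    {"x":0,"y":-0.001,"z":0.002,"ax":0,"ay":0,"az":0,"hand":0},
  ],
)

```text
clock: 17.23
tcp_pos: [0.4726, -0.0026, 0.0429]
orientation: [0.004, 0.683, 0.73, 0.001]
wrist_force: [-6.2, -1.1, 17.2]
finger_gap: -0.0002
```

Run:
```python
from h import *
for i in range(4):
    viewer.read_camera("top"); go([.4733,-.0029,.0427],np.pi/2+.062)
im=viewer.read_camera("top")[:,:,::-1].copy()
crop("top",225,120,285,190,8,"f2",im)
```

```text
shift [-0.0003  0.0007  0.0002] turn [0.0078 0.0048 0.0038] t 17.28 tcp [ 0.4726 -0.0026  0.0429] F [-6.2 -0.3 18.6] gap -0.0004 q [-0.17  0.26 -0.53  0.78 -0.   -0.24]
shift [-0.0003  0.0007  0.0002] turn [0.0078 0.0048 0.0038] t 17.33 tcp [ 0.4726 -0.0026  0.0429] F [-5.9 -1.3 18.6] gap 0.0001 q [-0.17  0.26 -0.53  0.78 -0.   -0.24]
shift [-0.0003  0.0007  0.0002] turn [0.0078 0.0048 0.0039] t 17.38 tcp [ 0.4726 -0.0026  0.0429] F [-6.5 -0.3 18.4] gap -0.0002 q [-0.17  0.26 -0.53  0.78 -0.   -0.24]
shift [-0.0003  0.0007  0.0002] turn [0.0078 0.0048 0.0039] t 17.43 tcp [ 0.4726 -0.0026  0.0429] F [-5.9 -1.2 17.6] gap -0.0 q [-0.17  0.26 -0.53  0.78 -0.   -0.24]
```

View pics/f2.png

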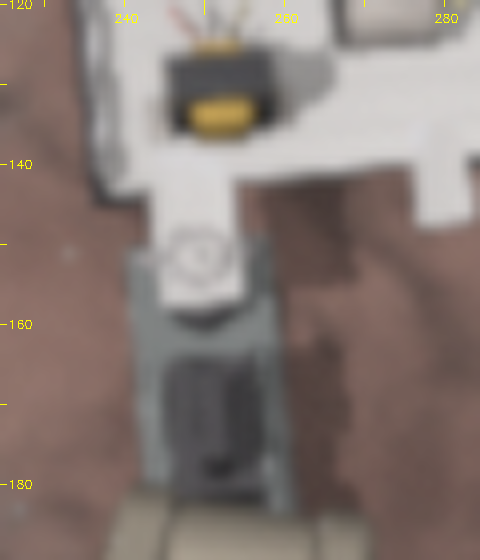

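```bash
python3 -c "
from workcell import env; print(env.hand_in())"
```

```text
the job is handed in; nothing more can be done
None
```

I carried out the whole job in the order asked and handed it in at about 17.5 s, with the arm still holding the lever down.

- **Keys:** I pressed the round key and then the bar key, each to the bottom: 11 N and 9 N at the wrist, where full travel takes 4 N. The square key was not touched. The arm hid the keys, so both presses are judged by force alone.
- **Jack:** I set it flat under the ring-marked lug and let go. A camera fit puts the saddle at (0.732, 0.013) and the lift point at (0.731, 0.013). One earlier corner reading from the scene camera disagreed with the planned position by about 3–4 mm.
- **Trial lift:** I pushed the lever down to its stop and let it come fully back up. Pictures from before and after show the jack and lever pad in the same place.
- **Final hold:** The lever is at its stop with a steady push of about 18 N. That push briefly reached 33 N before I eased it, under the 40 N limit. The tray front is raised, the jack is still in line under the ring, and in the last whole-bench picture the loose things lie where they began.

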